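# Rack the bucking bars in reverse order for the opposite-hand frame

### The arm

A 6-joint arm with a two-finger parallel gripper is mounted at the origin on the work surface. World frame = base frame: x ahead of the robot, y to its left, z up, the work surface at z = 0. Lengths are in m, angles in rad, forces in N, time in s.
With the tool pointing down it reaches from about 0.25 to 0.775 m from the base axis. Payload 4 kg.
Tool frame: the origin (TCP) lies at the very end of the fingers, on their centre line; the grasp point (between the pads) lies 19 mm behind it; z points along the fingers, y is the line along which they close (so a half turn about z gives the same grasp; the last joint's range is limited). The gripper opens to 94 mm and grips with 3 to 60 N. Pads are 16 mm wide; open, the fingers measure 119 mm over their backs; the gripper's body (75 mm by 177 mm) begins 78 mm behind the grasp point.
Start: joints at [1.046, 0.087, 1.371, -0, 1.684, -0.103], TCP at [0.225, 0.502, 0.206] pointing down, gripper open.
Joint ranges: [-3.1, 3.1], [-0.76, 2.03], [0.27, 2.55], [-1.08, 4.22], [0.17, 2.65], [-2.57, 2.57]. Speed limits (rad/s): [2.79, 2.79, 3.14, 3.14, 3.14, 3.14].

### API

Orientations are given as a unit quaternion [w, x, y, z].
In Python, from station import manip, vision, spotter gives the robot as it stands.
- The arm moves only by the tool arm_command, never from a script. Its arguments are lists of equal length, an entry for each row: "gripper": the finger opening in m, from 0 to 0.094; "linear": the shift along the world's x, y, z in m, a list of three; "turn": the turn, a rotation vector about the world's x, y, z in rad, a list of three. In form: {"gripper": [gripper, ...], "linear": [[x, y, z], ...], "turn": [[ax, ay, az], ...]}. A call has 1 to 8 rows; each row shifts and turns the commanded pose from where the row before left it; what a row does not reach is not made up. A row lasts 1/8 s, in which the tool goes at most 62.5 mm and 10.7 degrees, less where a joint would pass 70% of its speed; a pose out of reach is approached as far as the arm can. A call is refused whole if a number of a shift passes 0.0625 or a number of a turn 0.188, either way. A call with a gripper value outside its range is refused whole. The fingers move at their own pace and stop on an object; "grip_force" is the grip in N (left out, the last holds). Time passes only in rows, so rows that do not move let the fingers close. It gives the time, the measured TCP pose, the force, the opening and the grip force at its end, in the units of the state.
- manip.get_obs(): the state, without advancing time (a new reading comes with each control period).
- vision.read_camera(name): name is "scene" or "top" or "wrist"; returns the picture (420x560x3 uint8, red, green, blue); there is no depth.
- vision.camera_params(name): a dict with "camera_matrix" (3x3 intrinsics, pixels), "R" (3x3) and "t" (3): a world point X has camera coordinates R X + t; the wrist camera has in their place "T_tool_cam" (4x4, takes a point from camera to tool coordinates, whose origin is the TCP and whose axes are the flange's). Camera axes: x right, y down, z forward; pixel columns grow to the right and rows downward; lengths in m; the calibration is good to about 2 mm. A picture is of the moment at which its call begins: read the wrist's pose just before it. camera_params takes no time and is no camera call.
- manip.sign_off(): hands the job in; it is judged then, once.
Trained networks look in the newest picture that a camera, given by its name, has taken for a name from the list of things; names that differ only in an ending like _2 or _b are one class to them, and where a whole thing is asked for, a point or a joint stands for the part that bears it (a point fixed in the world has none). Each returns a list of dicts, best first, with "confidence" (0 to 1); they miss things now and then, are a little off and sometimes report something else, mostly with a low value. They report only what shows in the picture. A call takes as long as a camera call. They do not tell look-alikes from the thing itself.
- spotter.spot_in(camera, query): "xy" ([column, row] in pixels, amid what is visible of it).
- spotter.landmark_of(camera, query): "xy" ([column, row] in pixels: a listed point, or the origin of a listed thing).
The state is a dict: "time_s": time; "qpos": joint angles; "qvel": joint speeds; "joint_efforts": joint torques, N m; "eef_pos": TCP position; "ee_rot": TCP orientation; "wrist_force": force on the tool from outside, world axes, zero at the start; "moment": the same for the moment, N m; "grip_width": finger opening in m; "finger_force": force on a finger pad.
Only numpy, scipy, OpenCV 4.12 (cv2) and the standard library are available. Lean on these libraries where they do the work, as an engineer would, in place of code of your own. Each camera call takes 0.05 s, during which the arm holds its last target. There are 200 camera calls.

### The job

The left-hand frame is riveted and its mirror-image twin is next, so the bucking bars are needed in the opposite order: move all four from the black trays on the wooden rack to the pockets of the aluminium rack, reversing their order with respect to the posts. The bar that stands nearest the post on the wooden rack goes into the pocket farthest from the post on the aluminium rack, the second nearest into the second farthest, and so on. Stand each bar upright on its foot, fully down in its own pocket, and never let one fall over or lay it down.

Things in the scene. Friction and masses are not known exactly. Their poses are not given: they have to be found in the camera images.
- block_bar_c (a point): Rectangular bucking bar, 30 mm (its x) by 44 mm (its y), 62 mm tall, about 0.6 kg. Plain steel, loose, stands upright on its foot. This point: centre of its 30 x 44 mm plan, half-way up (31 mm above its underside). z up.
- round_bar_c (a point): Plain cylindrical bucking bar, 36 mm in diameter, 66 mm tall, about 0.5 kg. Plain steel, loose, stands upright on its foot. This point: centre of its round plan, half-way up (33 mm above its underside). z up.
- heel_bar_c (a point): L-shaped bucking bar, 78 mm tall, about 0.6 kg: a rectangular foot 34 mm (its x) by 46 mm (its y), 26 mm high, and on it an upright stem 34 mm (x) by 22 mm (y) that starts flush with the foot's -y edge, so the stem's middle lies 12 mm to -y of this point and spans heights 26 to 78 mm. Plain steel, loose, stands upright on its foot. This point: centre of its foot's 34 x 46 mm plan, half-way up (39 mm above its underside). z up; best gripped across x, on the stem.
- footed_bar_c (a point): Bucking bar with a round foot 46 mm in diameter, 18 mm high, and on it a centred round stem 26 mm in diameter; 74 mm tall in all, about 0.4 kg. Plain steel, loose, stands upright on its foot. This point: centre of its round plan, half-way up (37 mm above its underside). z up; grip the stem.
- tray_a: One of four identical black square trays in a row (72 mm from centre to centre) on the brown wooden rack, about 66 x 66 mm outside, 58 x 58 mm inside, floor 4 mm thick, rim 6 mm above the floor. Fixed. Origin: centre of its underside, so the bar stands 4 mm above it (16 mm above the table); its y axis runs along the row. At the start the block bar stands in it.
- tray_b: One of four identical black square trays in a row (72 mm from centre to centre) on the brown wooden rack, about 66 x 66 mm outside, 58 x 58 mm inside, floor 4 mm thick, rim 6 mm above the floor. Fixed. Origin: centre of its underside, so the bar stands 4 mm above it (16 mm above the table); its y axis runs along the row. At the start the round bar stands in it.
- tray_c: One of four identical black square trays in a row (72 mm from centre to centre) on the brown wooden rack, about 66 x 66 mm outside, 58 x 58 mm inside, floor 4 mm thick, rim 6 mm above the floor. Fixed. Origin: centre of its underside, so the bar stands 4 mm above it (16 mm above the table); its y axis runs along the row. At the start the heel bar stands in it.
- tray_d: One of four identical black square trays in a row (72 mm from centre to centre) on the brown wooden rack, about 66 x 66 mm outside, 58 x 58 mm inside, floor 4 mm thick, rim 6 mm above the floor. Fixed. Origin: centre of its underside, so the bar stands 4 mm above it (16 mm above the table); its y axis runs along the row. At the start the footed bar stands in it.
- end_post: Upright steel post, 16 mm in diameter, 50 mm tall, at one end of the brown wooden rack (84 x 340 mm, 12 mm thick, fixed) that carries the four trays, in line with their row; the rack's other end has only a flat screw head. The trays' centres lie 50, 122, 194 and 266 mm from it. Either end may have the post. Origin: centre of the post's underside, 12 mm above the table.
- target_rack: Aluminium rack, fixed, 84 mm (its x) by 340 mm (its y), empty at the start, with four square pockets in a row along its y axis: pocket centres at y = -108, -36, +36 and +108 mm, x = 0. Each pocket is 62 x 62 mm inside, its floor 16 mm above the table, its rim 6 mm above the floor. A steel post 16 mm in diameter stands at y = +159 mm, its top 62 mm above the table. Origin: centre of the underside, on the table.
Things that resemble listed ones, but are neither listed nor needed, are in the scene too. What is shaped like the part that bears heel_bar_c but green or purple is not meant. What is shaped like the part that bears round_bar_c but pink is not meant.

How it is judged:
By the outcome, as a careful person would: the job done as asked, in the order asked, and still so for the second after the job is handed in, with the robot touching nothing.
It also fails if it takes over 106 s, if anything falls off the work surface, if the arm or the gripper's body presses on something with over 40 N, if the wrist force passes 120 N, or if a joint passes its speed limit or range.

## Working session

There is one attempt and no reset: what is moved stays moved. The work goes in short steps, Python scripts to look and compute and a tool call to move; the robot and the scene stay as the last step left them, time stands still between calls to the robot, and variables do not carry over. Pictures are saved under pics/ and viewed, at most 14 in all, crops included, and the job is handed in when it is done.

Besides the shell and the picture viewer there is one more tool, called after "Call:" by a JSON object that holds its "op" and its "data", one argument or row to a line. arm_command: Moves the arm, as the interface text tells. Its arguments: {"type":"object","properties":{"gripper":{"type":"array","items":{"type":"number"}},"linear":{"type":"array","items":{"type":"array","items":{"type":"number"}}},"turn":{"type":"array","items":{"type":"array","items":{"type":"number"}}},"grip_force":{"type":"number"}},"required":["gripper","linear","turn"]}

```bash
mkdir -p pics; python3 - <<'E'
from station import manip, vision, spotter
import cv2
for n in ["top","scene"]:
    im=vision.read_camera(n); cv2.imwrite(f"pics/{n}0.png",im[:,:,::-1])
    p=vision.camera_params(n); print(n,p)
    for q in ["block_bar_c","round_bar_c","heel_bar_c","footed_bar_c","tray_a","end_post","target_rack"]:
        print(q,[(d["xy"],round(d["confidence"],2)) for d in spotter.landmark_of(n,q)])
print(vision.camera_params("wrist")); print(manip.get_obs())
E
```

```text
top {'camera_matrix': array([[479.2518226 ,   0.        , 280.19353278],
       [  0.        , 479.2518226 , 204.36246951],
       [  0.        ,   0.        ,   1.        ]]), 'R': array([[ 0.1114577 , -0.99376026,  0.00421044],
       [-0.97204465, -0.10990123, -0.20748717],
       [ 0.20665524,  0.0190333 , -0.97822868]]), 't': array([-0.05566205,  0.51473393,  1.24441716])}
block_bar_c [([158.7, 208.8], 0.64)]
round_bar_c [([190.2, 141.2], 0.78), ([211.0, 203.2], 0.58)]
heel_bar_c [([241.3, 194.8], 0.82), ([237.9, 148.2], 0.62), ([233.4, 264.0], 0.61)]
footed_bar_c [([187.9, 201.2], 0.81), ([211.3, 202.6], 0.46)]
tray_a [([163.0, 208.9], 0.86), ([240.0, 197.1], 0.86), ([212.8, 204.7], 0.7), ([185.9, 203.5], 0.52)]
end_post [([145.8, 213.9], 0.41), ([210.9, 201.0], 0.3)]
target_rack [([163.4, 210.0], 0.6), ([371.5, 204.4], 0.57)]
scene {'camera_matrix': array([[530.30926734,   0.        , 278.53710764],
       [  0.        , 530.30926734, 208.57517189],
       [  0.        ,   0.        ,   1.        ]]), 'R': array([[-0.69153609,  0.72233391, -0.0033984 ],
       [ 0.50468429,  0
[... 1073 characters left out ...]
}
{'time_s': 0.8, 'qpos': array([ 1.04592259e+00,  8.71776549e-02,  1.37068234e+00,  2.57959401e-05,
        1.68366575e+00, -1.03097668e-01]), 'qvel': array([-0.00037561, -0.00183396, -0.00089362,  0.00078199, -0.00142158,
       -0.00088063]), 'joint_efforts': array([ 1.46584611e-03, -3.39979756e+01, -3.02578855e+01,  7.19902874e-02,
        2.31757492e-02, -9.50296652e-06]), 'eef_pos': array([0.22515574, 0.50180405, 0.20552707]), 'ee_rot': array([-1.85757887e-06,  2.09326922e-01,  9.77845713e-01,  3.57747155e-05]), 'wrist_force': array([-0.77719431,  0.68281707, -0.35147862]), 'moment': array([-0.01199072,  0.05558628,  0.02347528]), 'finger_force': 0.0, 'grip_width': 0.09392032336736843}
```

View pics/top0.png

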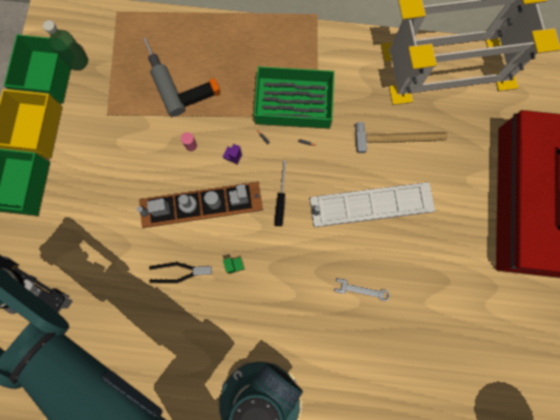

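View pics/scene0.png

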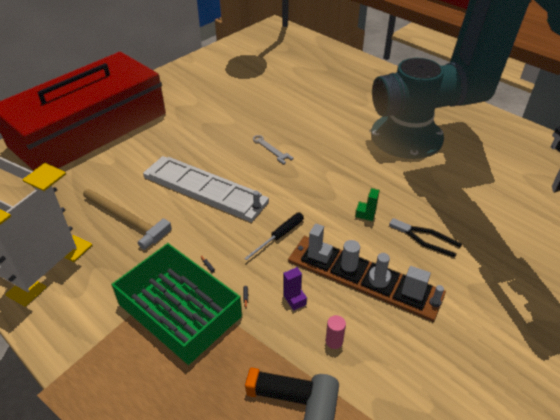

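```bash
cat > h.py <<'E'
from station import manip, vision, spotter
import cv2, numpy as np
from scipy.spatial.transform import Rotation as Ro
def pose(o):
    q=o["ee_rot"]; T=np.eye(4); T[:3,:3]=Ro.from_quat([q[1],q[2],q[3],q[0]]).as_matrix(); T[:3,3]=o["eef_pos"]; return T
def cam(n,o=None):
    p=vision.camera_params(n); K=p["camera_matrix"]
    if n=="wrist":
        T=pose(o)@p["T_tool_cam"]; return K,T[:3,:3],T[:3,3]
    return K,p["R"].T,-p["R"].T@p["t"]
def onz(c,xy,z):
    K,R,o=c; d=R@np.linalg.solve(K,[xy[0],xy[1],1]); return o+d*(z-o[2])/d[2]
def proj(c,X):
    K,R,o=c; v=K@(R.T@(np.asarray(X)-o)); return v[:2]/v[2]
def tri(c1,p1,c2,p2):
    A=[];b=[]
    for c,p in((c1,p1),(c2,p2)):
        K,R,o=c; d=R@np.linalg.solve(K,[p[0],p[1],1]); d/=np.linalg.norm(d); M=np.eye(3)-np.outer(d,d); A.append(M); b.append(M@o)
    return np.linalg.solve(sum(A),sum(b))
E
python3 - <<'E'
from h import *
np.set_printoptions(precision=4,suppress=True)
c=cam("top");s=cam("scene")
for n,p,z in [("trayblock",(163,208.9),.012),("foot",(185.9,203.5),.012),("round",(212.8,204.7),.012),("heel",(240,197.1),.012),("post",(145.8,213.9),.012),("rack",(371.5,204.4),0),("bblock",(158.7,208.8),.047),("bheel",(241.3,194.8),.055),("bfoot",(187.9,201.2),.053),("bround",(211,203.2),.049)]: print(n,onz(c,p,z))
for n,p,z in [("trayround",(347.2,268.1),.012),("foot",(382.2,277.4),.012),("block",(414.9,293.3),.012),("heel",(321.2,255.1),.012),("bheel",(318.4,243.1),.055),("rack",(201.4,188.7),0)]: print(n,onz(s,p,z))
E
```

```text
trayblock [0.477  0.3267 0.012 ]
foot [0.4994 0.2655 0.012 ]
round [0.5045 0.1903 0.012 ]
heel [0.5347 0.1175 0.012 ]
post [0.4576 0.3719 0.012 ]
rack [ 0.5581 -0.2532  0.    ]
bblock [0.4699 0.329  0.047 ]
bheel [0.5321 0.1103 0.055 ]
bfoot [0.4985 0.2521 0.053 ]
bround [0.5009 0.1898 0.049 ]
trayround [0.5168 0.1873 0.012 ]
foot [0.4847 0.2589 0.012 ]
block [0.4719 0.3344 0.012 ]
heel [0.5276 0.1209 0.012 ]
bheel [0.5351 0.1162 0.055 ]
rack [ 0.5608 -0.2602  0.    ]
```

Call:
{"op": "arm_command", "data": {
  "gripper": [0.094, 0.094, 0.094, 0.094, 0.094, 0.094, 0.094, 0.094],
  "linear": [
    [0.04, -0.038, 0],
    [0.04, -0.038, 0],
    [0.04, -0.038, 0],
    [0.04, -0.038, 0],
    [0.04, -0.038, 0],
    [0.04, -0.038, 0],
    [0.035, -0.039, 0],
    [0, 0, 0]
  ],
  "turn": [
    [0, 0, -0.128],
    [0, 0, -0.128],
    [0, 0, -0.128],
    [0, 0, -0.128],
    [0, 0, -0.128],
    [0, 0, -0.128],
    [0, 0, -0.128],
    [0, 0, 0]
  ]
}}

```text
time_s: 1.8
eef_pos: [0.5021, 0.232, 0.205]
ee_rot: [0.0, 0.614, 0.789, -0.0]
wrist_force: [0.5, 1.1, -0.1]
grip_width: 0.094
finger_force: 0.0
```

```bash
python3 - <<'E'
from h import *
np.set_printoptions(precision=4,suppress=True)
o=manip.get_obs(); im=vision.read_camera("wrist"); cv2.imwrite("pics/w1.png",im[:,:,::-1]); np.save("w1.npy",im)
print(o["eef_pos"],o["ee_rot"],o["time_s"],o["qpos"])
c=cam("wrist",o)
for q,z in [("block_bar_c",.047),("round_bar_c",.049),("heel_bar_c",.055),("footed_bar_c",.053),("tray_a",.012),("end_post",.012)]:
    for d in spotter.landmark_of("wrist",q): print(q,d["xy"],round(d["confidence"],2),onz(c,d["xy"],z)[:2])
E
```

```text
[0.5021 0.232  0.205 ] [ 0.0002  0.6144  0.789  -0.0004] 1.8 [ 0.3308  0.0947  1.3636 -0.0008  1.6838  0.0833]
block_bar_c [278.3, 92.1] 0.89 [0.4749 0.3325]
round_bar_c [277.7, 237.4] 0.81 [0.5101 0.1892]
round_bar_c [446.4, 190.0] 0.55 [0.6668 0.282 ]
heel_bar_c [390.1, 291.6] 0.84 [0.6445 0.1608]
heel_bar_c [118.6, 267.7] 0.6 [0.3517 0.1159]
heel_bar_c [283.2, 303.3] 0.59 [0.5342 0.1182]
footed_bar_c [281.3, 171.1] 0.95 [0.4963 0.2596]
tray_a [282.9, 223.6] 0.97 [0.5145 0.1952]
end_post [278.8, 46.5] 0.79 [0.4633 0.3796]
```

View pics/w1.png

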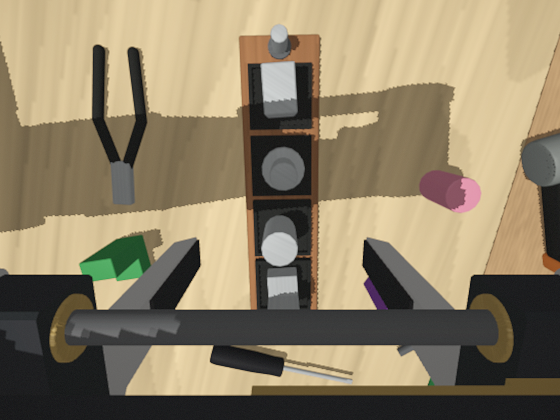

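Call:
{"op": "arm_command", "data": {
  "gripper": [0.094, 0.094, 0.094, 0.094, 0.094, 0.094, 0.094, 0.094],
  "linear": [
    [0.006, -0.05, 0],
    [0.006, -0.05, 0],
    [0.006, -0.05, 0],
    [0.006, -0.05, 0],
    [0.006, -0.05, 0],
    [0.006, -0.05, 0],
    [0.006, -0.05, 0],
    [0.006, -0.05, 0]
  ],
  "turn": [
    [0, 0, 0],
    [0, 0, 0],
    [0, 0, 0],
    [0, 0, 0],
    [0, 0, 0],
    [0, 0, 0],
    [0, 0, 0],
    [0, 0, 0]
  ]
}}

```text
time_s: 3.15
eef_pos: [0.5484, -0.1657, 0.2058]
ee_rot: [0.0, 0.611, 0.791, 0.0]
wrist_force: [0.5, 0.6, 0.9]
grip_width: 0.0943
finger_force: 0.0
```

Call:
{"op": "arm_command", "data": {
  "gripper": [0.094, 0.094, 0.094],
  "linear": [
    [0.006, -0.05, 0],
    [0.006, -0.05, 0],
    [0, 0, 0]
  ],
  "turn": [
    [0, 0, 0],
    [0, 0, 0],
    [0, 0, 0]
  ]
}}

```text
time_s: 3.52
eef_pos: [0.56, -0.2675, 0.2045]
ee_rot: [-0.0, 0.613, 0.79, -0.0]
wrist_force: [0.5, 0.1, -0.4]
grip_width: 0.0941
finger_force: 0.0
```

```bash
python3 - <<'E'
from h import *
np.set_printoptions(precision=4,suppress=True)
o=manip.get_obs(); im=vision.read_camera("wrist"); cv2.imwrite("pics/w2.png",im[:,:,::-1])
print(o["eef_pos"],o["ee_rot"],o["time_s"],o["qpos"])
c=cam("wrist",o)
for d in spotter.landmark_of("wrist","target_rack"): print(d["xy"],round(d["confidence"],2),onz(c,d["xy"],0)[:2])
E
```

```text
[ 0.56   -0.2675  0.2045] [-0.0004  0.6134  0.7897 -0.0003] 3.525 [-0.5366  0.2466  1.1899 -0.0006  1.706  -0.7867]
[282.6, 171.2] 0.91 [ 0.5571 -0.2456]
```

View pics/w2.png

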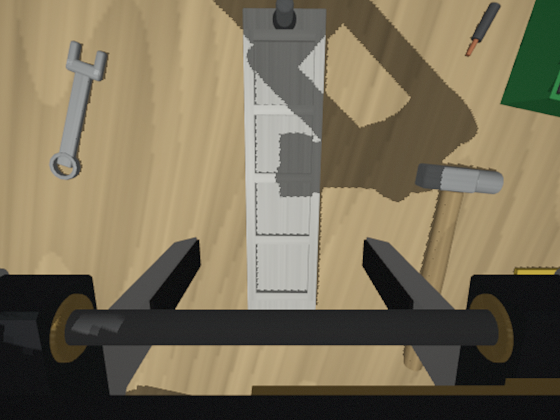

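```bash
cat >> h.py <<'E'
def rackpts(x,y,th,local):  # th: angle of rack y axis; local list of (x,y,z)
    ey=np.array([np.cos(th),np.sin(th)]); ex=np.array([ey[1],-ey[0]])
    return [np.r_[np.array([x,y])+p[0]*ex+p[1]*ey,p[2]] for p in local]
E
python3 - <<'E'
from h import *
class O(dict): pass
o=manip.get_obs(); c=cam("wrist",o)
im=cv2.imread("pics/w2.png")
crop=cv2.resize(im[0:310,220:350],None,fx=2.6,fy=2.6,interpolation=cv2.INTER_LINEAR)
big=crop.copy()
def draw(x,y,th,col):
    loc=[(sx*.031,py+sy*.031,.022) for py in(-.108,-.036,.036,.108) for sx,sy in((-1,-1),(1,-1),(1,1),(-1,1))]
    P=[(proj(c,p)-[220,0])*2.6+1.3 for p in rackpts(x,y,th,loc)]
    for i in range(4): cv2.polylines(big,[np.int32(P[4*i:4*i+4])],True,col,1)
    out=[(a*.042,b*.17,.0) for a,b in((-1,-1),(1,-1),(1,1),(-1,1))]
    P=[(proj(c,p)-[220,0])*2.6+1.3 for p in rackpts(x,y,th,out)]; cv2.polylines(big,[np.int32(P)],True,(0,255,0),1)
draw(.558,-.2475,1.8115,(0,0,255))
print(2*np.arctan2(o["ee_rot"][2],o["ee_rot"][1]), [onz(c,p,.022)[:2] for p in((284.5,109),(283.5,177),(283,237.5))])
out=np.hstack([crop,big]); print(out.shape)
cv2.imwrite("pics/o2.png",out[:600*2][:, :800] if 0 else cv2.resize(out,None,fx=.74,fy=.74) )
E
```

```text
1.8243253051228117 [array([ 0.5420661 , -0.17581004]), array([ 0.55925293, -0.24584643]), array([ 0.57646751, -0.31410143])]
(806, 676, 3)
```

View pics/o2.png

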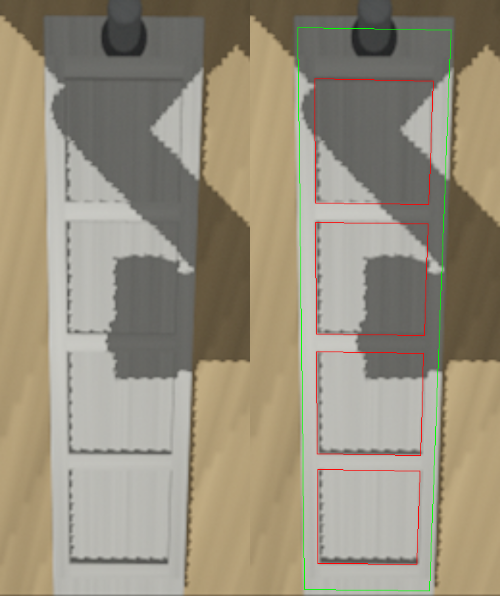

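Call:
{"op": "arm_command", "data": {
  "gripper": [0.094, 0.094, 0.094, 0.094, 0.094, 0.094, 0.094, 0.094],
  "linear": [
    [-0.003, 0.054, 0],
    [-0.003, 0.054, 0],
    [-0.003, 0.054, 0],
    [-0.003, 0.054, 0],
    [-0.003, 0.054, 0],
    [-0.003, 0.054, -0.01],
    [-0.005, 0.0495, -0.02],
    [0, 0, -0.02]
  ],
  "turn": [
    [0, 0, 0],
    [0, 0, 0],
    [0, 0, 0],
    [0, 0, 0],
    [0, 0, 0],
    [0, 0, 0],
    [0, 0, 0],
    [0, 0, 0]
  ]
}}

```text
time_s: 4.62
eef_pos: [0.5355, 0.1138, 0.1558]
ee_rot: [0.0, 0.609, 0.793, 0.001]
wrist_force: [0.1, -0.9, -0.2]
grip_width: 0.0945
finger_force: 0.0
```

```bash
python3 - <<'E'
from h import *
np.set_printoptions(precision=4,suppress=True)
o=manip.get_obs(); im=vision.read_camera("wrist")
print(o["eef_pos"],o["ee_rot"],o["time_s"])
c=cam("wrist",o)
for q,z in [("heel_bar_c",.055),("round_bar_c",.049),("footed_bar_c",.053),("block_bar_c",.047),("tray_a",.012)]:
    for d in spotter.landmark_of("wrist",q): print(q,d["xy"],round(d["confidence"],2),onz(c,d["xy"],z)[:2])
im=im[:,:,::-1].copy()
p=proj(c,[*o["eef_pos"][:2],.094]); cv2.circle(im,(int(p[0]),int(p[1])),3,(0,0,255),1); print(p)
cv2.imwrite("pics/w3.png",im)
E
```

```text
[0.5355 0.1138 0.1558] [0.     0.6088 0.7933 0.0011] 4.625
heel_bar_c [71.7, 154.5] 0.8 [0.3538 0.1155]
heel_bar_c [417.4, 194.9] 0.77 [0.6474 0.1582]
heel_bar_c [281.5, 204.1] 0.71 [0.5355 0.1198]
round_bar_c [486.6, 58.9] 0.91 [0.6647 0.2772]
round_bar_c [275.1, 119.7] 0.79 [0.5118 0.1873]
footed_bar_c [282.2, 20.5] 0.59 [0.4984 0.2603]
[279.6951 222.5881]
```

View pics/w3.png

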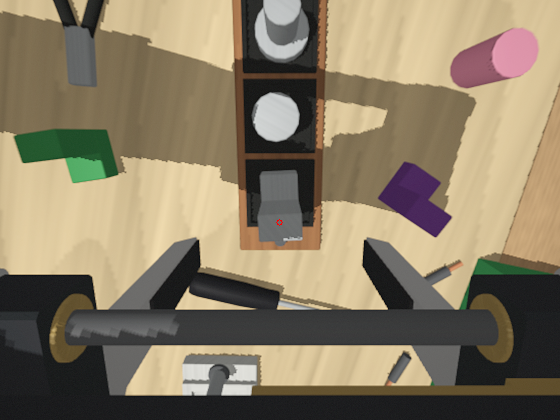

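Call:
{"op": "arm_command", "data": {
  "gripper": [0.094, 0.094, 0.094, 0.094],
  "linear": [
    [0, 0.003, -0.03],
    [0, 0, -0.03],
    [0, 0, -0.02],
    [0, 0, 0]
  ],
  "turn": [
    [0, 0, 0],
    [0, 0, 0],
    [0, 0, 0],
    [0, 0, 0]
  ]
}}

```text
time_s: 5.42
eef_pos: [0.5365, 0.1107, 0.0747]
ee_rot: [-0.001, 0.613, 0.79, -0.001]
wrist_force: [1.2, 0.3, -0.0]
grip_width: 0.094
finger_force: 0.0
```

Call:
{"op": "arm_command", "data": {
  "gripper": [0.094, 0.03, 0.02, 0.02, 0.02, 0.02, 0.02, 0.02],
  "linear": [
    [0, -0.001, -0.025],
    [0, 0, 0],
    [0, 0, 0],
    [0, 0, 0],
    [0, 0, 0],
    [0, 0, 0],
    [0, 0, 0],
    [0, 0, 0]
  ],
  "turn": [
    [0, 0, 0],
    [0, 0, 0],
    [0, 0, 0],
    [0, 0, 0],
    [0, 0, 0],
    [0, 0, 0],
    [0, 0, 0],
    [0, 0, 0]
  ],
  "grip_force": 40
}}

```text
time_s: 6.42
eef_pos: [0.5363, 0.1101, 0.0505]
ee_rot: [-0.001, 0.612, 0.791, -0.001]
wrist_force: [-3.3, -1.1, 2.5]
grip_width: 0.0342
finger_force: 39.3
```

Call:
{"op": "arm_command", "data": {
  "gripper": [0.02, 0.02, 0.02, 0.02, 0.02, 0.02, 0.02, 0.02],
  "linear": [
    [0, 0, 0.04],
    [0, 0, 0.05],
    [0, -0.02, 0.02],
    [0, -0.05, 0],
    [0, -0.05, 0],
    [0, -0.05, 0],
    [0, -0.05, 0],
    [0, -0.0435, 0]
  ],
  "turn": [
    [0, 0, 0],
    [0, 0, 0],
    [0, 0, 0],
    [0, 0, 0],
    [0, 0, 0],
    [0, 0, 0],
    [0, 0, 0],
    [0, 0, 0]
  ]
}}

```text
time_s: 7.42
eef_pos: [0.5359, -0.1546, 0.1575]
ee_rot: [-0.002, 0.613, 0.79, -0.001]
wrist_force: [0.2, 0.3, -6.5]
grip_width: 0.0341
finger_force: 39.2
```

Call:
{"op": "arm_command", "data": {
  "gripper": [0.02, 0.02, 0.02],
  "linear": [
    [0, 0, 0],
    [0, 0, -0.03],
    [0, 0, -0.03]
  ],
  "turn": [
    [0, 0, 0],
    [0, 0, 0],
    [0, 0, 0]
  ]
}}

```text
time_s: 7.8
eef_pos: [0.5365, -0.1522, 0.098]
ee_rot: [-0.001, 0.612, 0.791, 0.0]
wrist_force: [0.4, 0.1, -7.2]
grip_width: 0.034
finger_force: 39.5
```

```bash
python3 - <<'E'
from h import *
im=vision.read_camera("wrist"); cv2.imwrite("pics/w4.png",im[:,:,::-1]); o=manip.get_obs(); print(o["eef_pos"],o["wrist_force"],o["grip_width"],o["moment"])
E
```

```text
[ 0.53339917 -0.15088991  0.09236167] [ -1.0890719    0.55435565 -12.29784411] 0.03427266009841067 [-0.01046639  0.23740424  0.0312544 ]
```

View pics/w4.png

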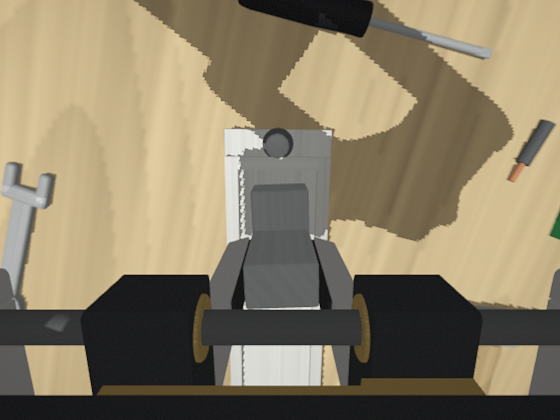

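Call:
{"op": "arm_command", "data": {
  "gripper": [0.02, 0.02, 0.02, 0.02, 0.02, 0.02],
  "linear": [
    [0, 0, -0.02],
    [0, 0, -0.015],
    [0, 0, -0.008],
    [0, 0, -0.005],
    [0, 0, -0.001],
    [0, 0, 0]
  ],
  "turn": [
    [0, 0, 0],
    [0, 0, 0],
    [0, 0, 0],
    [0, 0, 0],
    [0, 0, 0],
    [0, 0, 0]
  ]
}}

```text
time_s: 8.6
eef_pos: [0.5376, -0.1533, 0.0521]
ee_rot: [0.001, 0.612, 0.791, 0.0]
wrist_force: [0.1, -0.0, -7.6]
grip_width: 0.034
finger_force: 39.5
```

Call:
{"op": "arm_command", "data": {
  "gripper": [0.02, 0.02, 0.02],
  "linear": [
    [0, 0, -0.001],
    [0, 0, -0.001],
    [0, 0, 0]
  ],
  "turn": [
    [0, 0, 0],
    [0, 0, 0],
    [0, 0, 0]
  ]
}}

```text
time_s: 8.98
eef_pos: [0.5376, -0.1535, 0.0506]
ee_rot: [0.001, 0.612, 0.791, 0.0]
wrist_force: [-1.2, -0.6, -3.4]
grip_width: 0.0343
finger_force: 39.5
```

Call:
{"op": "arm_command", "data": {
  "gripper": [0.05, 0.07, 0.094, 0.094, 0.094, 0.094, 0.094],
  "linear": [
    [0, 0, 0],
    [0, 0, 0],
    [0, 0, 0],
    [0, 0, 0],
    [0, 0, 0.045],
    [0, 0, 0.06],
    [0, 0, 0]
  ],
  "turn": [
    [0, 0, 0],
    [0, 0, 0],
    [0, 0, 0],
    [0, 0, 0],
    [0, 0, 0],
    [0, 0, 0],
    [0, 0, 0]
  ]
}}

```text
time_s: 9.85
eef_pos: [0.5406, -0.1545, 0.1614]
ee_rot: [0.006, 0.612, 0.791, 0.002]
wrist_force: [0.8, 0.3, -0.8]
grip_width: 0.0939
finger_force: 0.0
```

Call:
{"op": "arm_command", "data": {
  "gripper": [0.094, 0.094, 0.094, 0.094, 0.094, 0.094, 0.094, 0.094],
  "linear": [
    [-0.004, 0.05, 0],
    [-0.004, 0.05, 0],
    [-0.004, 0.05, 0],
    [-0.004, 0.05, 0],
    [-0.004, 0.05, 0],
    [-0.003, 0.05, 0],
    [-0.003, 0.042, 0],
    [0, 0, 0]
  ],
  "turn": [
    [0, 0, 0],
    [0, 0, 0],
    [0, 0, 0],
    [0, 0, 0],
    [0, 0, 0],
    [0, 0, 0],
    [0, 0, 0],
    [0, 0, 0]
  ]
}}

```text
time_s: 10.85
eef_pos: [0.51, 0.1912, 0.153]
ee_rot: [-0.001, 0.61, 0.792, -0.001]
wrist_force: [0.7, 0.4, 1.0]
grip_width: 0.094
finger_force: 0.0
```

```bash
python3 - <<'E'
from h import *
np.set_printoptions(precision=4,suppress=True)
o=manip.get_obs(); im=vision.read_camera("wrist")
print(o["eef_pos"],o["ee_rot"],o["time_s"])
c=cam("wrist",o)
for q,z in [("round_bar_c",.049),("footed_bar_c",.053),("block_bar_c",.047)]:
    for d in spotter.landmark_of("wrist",q): print(q,d["xy"],round(d["confidence"],2),onz(c,d["xy"],z)[:2])
im=im[:,:,::-1].copy()
p=proj(c,[*o["eef_pos"][:2],.082]); cv2.circle(im,(int(p[0]),int(p[1])),3,(0,0,255),1)
cv2.imwrite("pics/w5.png",im)
E
```

```text
[0.51   0.1912 0.153 ] [-0.0008  0.6104  0.7921 -0.0007] 10.85
round_bar_c [481.4, 154.9] 0.92 [0.6635 0.2812]
round_bar_c [280.8, 214.6] 0.81 [0.5116 0.1869]
footed_bar_c [287.0, 128.7] 0.86 [0.4977 0.2599]
block_bar_c [282.4, 29.3] 0.84 [0.4746 0.3325]
```

View pics/w5.png

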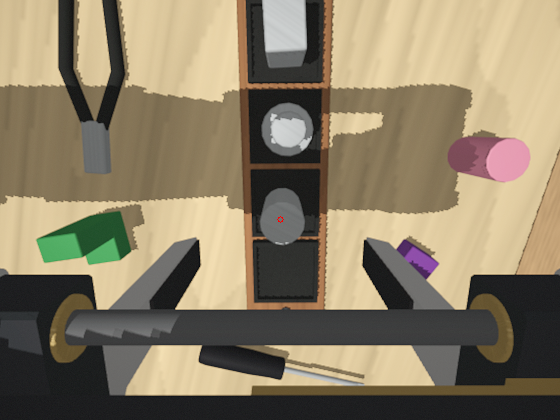

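Call:
{"op": "arm_command", "data": {
  "gripper": [0.094, 0.094, 0.094, 0.094],
  "linear": [
    [0.001, -0.001, -0.04],
    [0, 0, -0.04],
    [0, 0, -0.02],
    [0, 0, 0]
  ],
  "turn": [
    [0, 0, 0],
    [0, 0, 0],
    [0, 0, 0],
    [0, 0, 0]
  ]
}}

```text
time_s: 11.55
eef_pos: [0.5108, 0.1861, 0.0523]
ee_rot: [-0.001, 0.613, 0.79, -0.002]
wrist_force: [0.5, 0.3, 0.0]
grip_width: 0.0939
finger_force: 0.0
```

Call:
{"op": "arm_command", "data": {
  "gripper": [0.094, 0.03, 0.02, 0.02, 0.02, 0.02, 0.02, 0.02],
  "linear": [
    [0.0005, 0.001, -0.017],
    [0, 0, 0],
    [0, 0, 0],
    [0, 0, 0],
    [0, 0, 0],
    [0, 0, 0],
    [0, 0, 0],
    [0, 0, 0]
  ],
  "turn": [
    [0, 0, 0],
    [0, 0, 0],
    [0, 0, 0],
    [0, 0, 0],
    [0, 0, 0],
    [0, 0, 0],
    [0, 0, 0],
    [0, 0, 0]
  ],
  "grip_force": 40
}}

```text
time_s: 12.55
eef_pos: [0.5118, 0.1886, 0.0376]
ee_rot: [-0.001, 0.612, 0.791, -0.001]
wrist_force: [-2.9, -0.0, 2.7]
grip_width: 0.0351
finger_force: 40.0
```

Call:
{"op": "arm_command", "data": {
  "gripper": [0.02, 0.02, 0.02, 0.02, 0.02, 0.02, 0.02, 0.02],
  "linear": [
    [0, 0, 0.04],
    [0, 0, 0.05],
    [0, -0.01, 0.03],
    [0.004, -0.04, 0],
    [0.005, -0.05, 0],
    [0.005, -0.05, 0],
    [0.005, -0.05, 0],
    [0.005, -0.05, 0]
  ],
  "turn": [
    [0, 0, 0],
    [0, 0, 0],
    [0, 0, 0],
    [0, 0, 0],
    [0, 0, 0],
    [0, 0, 0],
    [0, 0, 0],
    [0, 0, 0]
  ]
}}

```text
time_s: 13.55
eef_pos: [0.5362, -0.0626, 0.1558]
ee_rot: [-0.001, 0.612, 0.791, -0.0]
wrist_force: [-0.2, 0.2, -4.4]
grip_width: 0.0351
finger_force: 40.0
```

Call:
{"op": "arm_command", "data": {
  "gripper": [0.02, 0.02, 0.02, 0.02, 0.02, 0.02, 0.02],
  "linear": [
    [0.005, -0.05, 0],
    [0.005, -0.05, 0],
    [0.004, -0.05, 0],
    [0, 0, 0],
    [0, 0, -0.04],
    [0, 0, -0.03],
    [0, 0, 0]
  ],
  "turn": [
    [0, 0, 0],
    [0, 0, 0],
    [0, 0, 0],
    [0, 0, 0],
    [0, 0, 0],
    [0, 0, 0],
    [0, 0, 0]
  ]
}}

```text
time_s: 14.42
eef_pos: [0.5478, -0.2089, 0.0828]
ee_rot: [-0.005, 0.612, 0.791, -0.001]
wrist_force: [-0.2, -0.2, -5.2]
grip_width: 0.0351
finger_force: 40.0
```

```bash
python3 - <<'E'
from h import *
im=vision.read_camera("wrist"); cv2.imwrite("pics/w6.png",im[:,:,::-1]); o=manip.get_obs(); print(o["eef_pos"],o["wrist_force"],o["grip_width"],o["moment"])
E
```

```text
[ 0.54948634 -0.20982873  0.08547156] [-0.2476285  -0.62624041 -3.70852611] 0.035221032818192874 [-0.0831008   0.00094979  0.01073379]
```

View pics/w6.png

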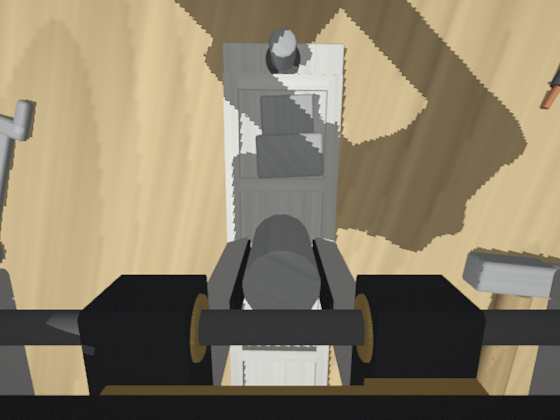

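Call:
{"op": "arm_command", "data": {
  "gripper": [0.02, 0.02, 0.02, 0.02, 0.02, 0.02, 0.02],
  "linear": [
    [0, -0.001, -0.02],
    [0, 0, -0.015],
    [0, 0, -0.008],
    [0, 0, -0.004],
    [0, 0, -0.002],
    [0, 0, -0.001],
    [0, 0, 0]
  ],
  "turn": [
    [0, 0, 0],
    [0, 0, 0],
    [0, 0, 0],
    [0, 0, 0],
    [0, 0, 0],
    [0, 0, 0],
    [0, 0, 0]
  ]
}}

```text
time_s: 15.35
eef_pos: [0.5509, -0.2123, 0.0379]
ee_rot: [0.0, 0.612, 0.791, 0.0]
wrist_force: [-0.6, -0.5, -4.4]
grip_width: 0.0352
finger_force: 40.0
```

Call:
{"op": "arm_command", "data": {
  "gripper": [0.02, 0.02, 0.045, 0.07, 0.094, 0.094, 0.094, 0.094],
  "linear": [
    [0, 0, -0.001],
    [0, 0, -0.0005],
    [0, 0, 0],
    [0, 0, 0],
    [0, 0, 0],
    [0, 0, 0],
    [0, 0, 0.06],
    [0, 0, 0.06]
  ],
  "turn": [
    [0, 0, 0],
    [0, 0, 0],
    [0, 0, 0],
    [0, 0, 0],
    [0, 0, 0],
    [0, 0, 0],
    [0, 0, 0],
    [0, 0, 0]
  ]
}}

```text
time_s: 16.35
eef_pos: [0.55, -0.2119, 0.1562]
ee_rot: [-0.001, 0.612, 0.791, -0.0]
wrist_force: [0.2, -0.8, 0.3]
grip_width: 0.0912
finger_force: 0.0
```

Call:
{"op": "arm_command", "data": {
  "gripper": [0.094, 0.094, 0.094, 0.094, 0.094, 0.094, 0.094, 0.094],
  "linear": [
    [0, 0, 0],
    [-0.006, 0.05, 0],
    [-0.006, 0.05, 0],
    [-0.006, 0.05, 0],
    [-0.006, 0.05, 0],
    [-0.006, 0.05, 0],
    [-0.006, 0.05, 0],
    [-0.006, 0.05, 0]
  ],
  "turn": [
    [0, 0, 0],
    [0, 0, 0],
    [0, 0, 0],
    [0, 0, 0],
    [0, 0, 0],
    [0, 0, 0],
    [0, 0, 0],
    [0, 0, 0]
  ]
}}

```text
time_s: 17.35
eef_pos: [0.5076, 0.1393, 0.1545]
ee_rot: [-0.001, 0.612, 0.791, -0.001]
wrist_force: [0.9, 0.6, 1.2]
grip_width: 0.094
finger_force: 0.0
```

Call:
{"op": "arm_command", "data": {
  "gripper": [0.094, 0.094, 0.094, 0.094],
  "linear": [
    [-0.005, 0.05, 0],
    [-0.004, 0.05, 0],
    [-0.002, 0.022, 0],
    [0, 0, 0]
  ],
  "turn": [
    [0, 0, 0],
    [0, 0, 0],
    [0, 0, 0],
    [0, 0, 0]
  ]
}}

```text
time_s: 17.85
eef_pos: [0.4966, 0.2608, 0.1543]
ee_rot: [-0.001, 0.611, 0.792, -0.001]
wrist_force: [-0.0, 0.0, 0.3]
grip_width: 0.0941
finger_force: 0.0
```

```bash
python3 - <<'E'
from h import *
np.set_printoptions(precision=4,suppress=True)
o=manip.get_obs(); im=vision.read_camera("wrist")
print(o["eef_pos"],o["ee_rot"],o["time_s"])
c=cam("wrist",o)
for q,z in [("footed_bar_c",.053),("block_bar_c",.047)]:
    for d in spotter.landmark_of("wrist",q): print(q,d["xy"],round(d["confidence"],2),onz(c,d["xy"],z)[:2])
im=im[:,:,::-1].copy()
p=proj(c,[*o["eef_pos"][:2],.09]); cv2.circle(im,(int(p[0]),int(p[1])),3,(0,0,255),1)
cv2.imwrite("pics/w7.png",im)
E
```

```text
[0.4966 0.2608 0.1543] [-0.0006  0.6111  0.7916 -0.0012] 17.85
footed_bar_c [282.8, 210.6] 0.56 [0.4989 0.261 ]
block_bar_c [277.2, 123.3] 0.92 [0.4754 0.3317]
```

View pics/w7.png

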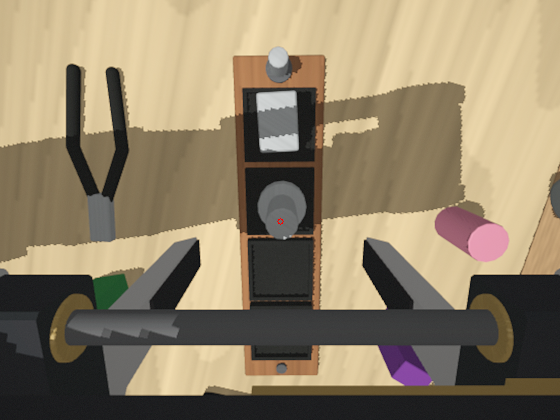

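Call:
{"op": "arm_command", "data": {
  "gripper": [0.094, 0.094, 0.094, 0.094, 0.094],
  "linear": [
    [0, -0.001, -0.04],
    [0, 0, -0.04],
    [0, 0, -0.02],
    [0, 0, -0.008],
    [0, 0, 0]
  ],
  "turn": [
    [0, 0, 0],
    [0, 0, 0],
    [0, 0, 0],
    [0, 0, 0],
    [0, 0, 0]
  ]
}}

```text
time_s: 18.62
eef_pos: [0.4979, 0.258, 0.048]
ee_rot: [0.0, 0.613, 0.79, -0.0]
wrist_force: [0.5, 0.3, 0.5]
grip_width: 0.0945
finger_force: 0.0
```

Call:
{"op": "arm_command", "data": {
  "gripper": [0.03, 0.015, 0.015, 0.015, 0.015, 0.015, 0.015, 0.015],
  "linear": [
    [0, 0, 0],
    [0, 0, 0],
    [0, 0, 0],
    [0, 0, 0],
    [0, 0, 0],
    [0, 0, 0],
    [0, 0, 0],
    [0, 0, 0]
  ],
  "turn": [
    [0, 0, 0],
    [0, 0, 0],
    [0, 0, 0],
    [0, 0, 0],
    [0, 0, 0],
    [0, 0, 0],
    [0, 0, 0],
    [0, 0, 0]
  ],
  "grip_force": 40
}}

```text
time_s: 19.62
eef_pos: [0.4974, 0.2588, 0.0479]
ee_rot: [-0.0, 0.612, 0.791, -0.0]
wrist_force: [-1.1, 0.1, 0.4]
grip_width: 0.0253
finger_force: 40.0
```

Call:
{"op": "arm_command", "data": {
  "gripper": [0.015, 0.015, 0.015, 0.015, 0.015, 0.015, 0.015, 0.015],
  "linear": [
    [0, 0, 0.04],
    [0, 0, 0.05],
    [0.0015, -0.01, 0.03],
    [0.004, -0.031, 0],
    [0.0065, -0.05, 0],
    [0.0065, -0.05, 0],
    [0.0065, -0.05, 0],
    [0.0065, -0.05, 0]
  ],
  "turn": [
    [0, 0, 0],
    [0, 0, 0],
    [0, 0, 0],
    [0, 0, 0],
    [0, 0, 0],
    [0, 0, 0],
    [0, 0, 0],
    [0, 0, 0]
  ]
}}

```text
time_s: 20.62
eef_pos: [0.5283, 0.0163, 0.1661]
ee_rot: [-0.001, 0.612, 0.791, -0.001]
wrist_force: [0.5, -0.6, -5.5]
grip_width: 0.0252
finger_force: 40.0
```

Call:
{"op": "arm_command", "data": {
  "gripper": [0.015, 0.015, 0.015, 0.015, 0.015, 0.015, 0.015, 0.015],
  "linear": [
    [0.0065, -0.05, 0],
    [0.0065, -0.05, 0],
    [0.0065, -0.05, 0],
    [0.0065, -0.05, 0],
    [0.0065, -0.05, 0],
    [0.0065, -0.05, 0],
    [0, 0, 0],
    [0, 0, 0]
  ],
  "turn": [
    [0, 0, 0],
    [0, 0, 0],
    [0, 0, 0],
    [0, 0, 0],
    [0, 0, 0],
    [0, 0, 0],
    [0, 0, 0],
    [0, 0, 0]
  ]
}}

```text
time_s: 21.62
eef_pos: [0.5674, -0.2816, 0.166]
ee_rot: [-0.002, 0.612, 0.791, 0.0]
wrist_force: [0.9, -0.8, -4.9]
grip_width: 0.0251
finger_force: 40.0
```

Call:
{"op": "arm_command", "data": {
  "gripper": [0.015, 0.015, 0.015, 0.015],
  "linear": [
    [0, 0, -0.04],
    [0, 0, -0.03],
    [0, 0, 0],
    [0, 0, 0]
  ],
  "turn": [
    [0, 0, 0],
    [0, 0, 0],
    [0, 0, 0],
    [0, 0, 0]
  ]
}}

```text
time_s: 22.12
eef_pos: [0.5689, -0.2816, 0.0994]
ee_rot: [0.001, 0.612, 0.791, 0.0]
wrist_force: [-0.3, -0.4, -3.8]
grip_width: 0.0254
finger_force: 40.0
```

```bash
python3 - <<'E'
from h import *
im=vision.read_camera("wrist"); cv2.imwrite("pics/w8.png",im[:,:,::-1]); o=manip.get_obs(); print(o["eef_pos"],o["wrist_force"],o["grip_width"],o["moment"])
E
```

```text
[ 0.56940422 -0.28209393  0.10029592] [ 0.36909328 -0.43488637 -4.59979722] 0.025492864696415412 [-0.08161498  0.02920535  0.03910979]
```

View pics/w8.png

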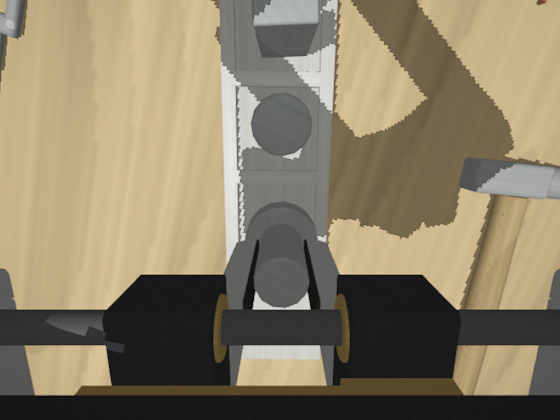

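Call:
{"op": "arm_command", "data": {
  "gripper": [0.015, 0.015, 0.015, 0.015, 0.015, 0.015, 0.015],
  "linear": [
    [0, 0, -0.02],
    [0, 0, -0.015],
    [0, 0, -0.008],
    [0, 0, -0.004],
    [0, 0, -0.002],
    [0, 0, -0.001],
    [0, 0, 0]
  ],
  "turn": [
    [0, 0, 0],
    [0, 0, 0],
    [0, 0, 0],
    [0, 0, 0],
    [0, 0, 0],
    [0, 0, 0],
    [0, 0, 0]
  ]
}}

```text
time_s: 23.05
eef_pos: [0.5684, -0.2823, 0.0484]
ee_rot: [0.0, 0.612, 0.791, 0.0]
wrist_force: [-0.4, -0.2, -5.3]
grip_width: 0.0253
finger_force: 40.0
```

Call:
{"op": "arm_command", "data": {
  "gripper": [0.015, 0.015, 0.04, 0.07, 0.094, 0.094, 0.094, 0.094],
  "linear": [
    [0, 0, -0.001],
    [0, 0, -0.0005],
    [0, 0, 0],
    [0, 0, 0],
    [0, 0, 0],
    [0, 0, 0],
    [0, 0, 0.05],
    [0, 0, 0.06]
  ],
  "turn": [
    [0, 0, 0],
    [0, 0, 0],
    [0, 0, 0],
    [0, 0, 0],
    [0, 0, 0],
    [0, 0, 0],
    [0, 0, 0],
    [0, 0, 0]
  ]
}}

```text
time_s: 24.05
eef_pos: [0.5671, -0.2816, 0.1556]
ee_rot: [-0.002, 0.612, 0.791, -0.0]
wrist_force: [0.6, 0.4, -0.5]
grip_width: 0.0815
finger_force: 0.0
```

Call:
{"op": "arm_command", "data": {
  "gripper": [0.094, 0.094, 0.094, 0.094, 0.094, 0.094, 0.094, 0.094],
  "linear": [
    [0, 0, 0],
    [-0.0072, 0.047, 0],
    [-0.0072, 0.047, 0],
    [-0.0072, 0.047, 0],
    [-0.0072, 0.047, 0],
    [-0.0072, 0.047, 0],
    [-0.0072, 0.047, 0],
    [-0.0072, 0.047, 0]
  ],
  "turn": [
    [0, 0, 0],
    [0, 0, 0],
    [0, 0, 0],
    [0, 0, 0],
    [0, 0, 0],
    [0, 0, 0],
    [0, 0, 0],
    [0, 0, 0]
  ]
}}

```text
time_s: 25.05
eef_pos: [0.5169, 0.0483, 0.1555]
ee_rot: [-0.0, 0.612, 0.791, -0.0]
wrist_force: [0.4, 0.8, 0.6]
grip_width: 0.0938
finger_force: 0.0
```

Call:
{"op": "arm_command", "data": {
  "gripper": [0.094, 0.094, 0.094, 0.094, 0.094, 0.094, 0.094, 0.094],
  "linear": [
    [-0.0072, 0.047, 0],
    [-0.0072, 0.047, 0],
    [-0.0072, 0.047, 0],
    [-0.0072, 0.047, 0],
    [-0.0072, 0.047, 0],
    [-0.0072, 0.047, 0],
    [0, 0.002, 0],
    [0, 0, 0]
  ],
  "turn": [
    [0, 0, 0],
    [0, 0, 0],
    [0, 0, 0],
    [0, 0, 0],
    [0, 0, 0],
    [0, 0, 0],
    [0, 0, 0],
    [0, 0, 0]
  ]
}}

```text
time_s: 26.05
eef_pos: [0.4743, 0.3302, 0.1555]
ee_rot: [0.0, 0.612, 0.791, -0.001]
wrist_force: [-0.4, -1.1, 0.2]
grip_width: 0.0942
finger_force: 0.0
```

```bash
python3 - <<'E'
from h import *
np.set_printoptions(precision=4,suppress=True)
o=manip.get_obs(); im=vision.read_camera("wrist")
print(o["eef_pos"],o["ee_rot"],o["time_s"])
c=cam("wrist",o)
for d in spotter.landmark_of("wrist","block_bar_c"): print(d["xy"],round(d["confidence"],2),onz(c,d["xy"],.047)[:2])
im=im[:,:,::-1].copy()
p=proj(c,[*o["eef_pos"][:2],.078]); cv2.circle(im,(int(p[0]),int(p[1])),2,(0,0,255),1)
crop=im[140:270,200:360]; cv2.imwrite("pics/w9.png",cv2.resize(crop,None,fx=4,fy=4)); np.savez("w9.npz",R=c[1],o=c[2])
E
```

```text
[0.4743 0.3302 0.1555] [ 0.      0.6121  0.7908 -0.0009] 26.05
[279.9, 205.3] 0.91 [0.4734 0.3328]
```

View pics/w9.png

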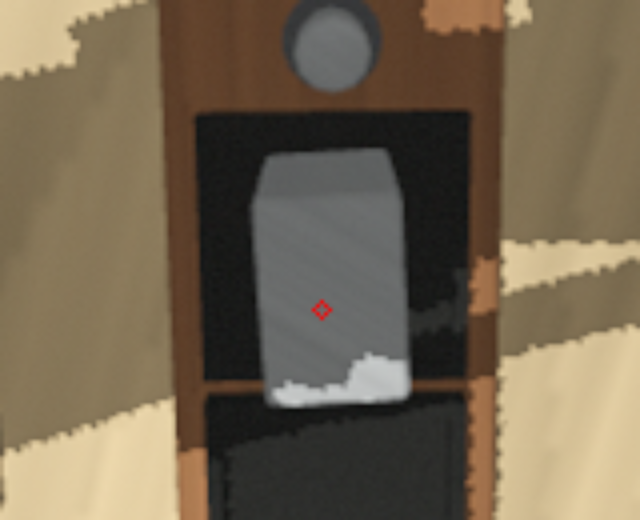

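```bash
python3 - <<'E'
from h import *
d=np.load("w9.npz"); c=(vision.camera_params("wrist")["camera_matrix"],d["R"],d["o"])
P=[onz(c,(u/4+200,v/4+140),.078)[:2] for u,v in((252,205),(402,195),(410,397),(268,405))]
P=np.array(P); print(P.mean(0)); 
for a,b in((0,3),(1,2),(0,1),(3,2)):
    e=P[b]-P[a]; print(np.linalg.norm(e),np.arctan2(e[1],e[0]))
o=manip.get_obs(); print(o["eef_pos"],2*np.arctan2(o["ee_rot"][2],o["ee_rot"][1])-np.pi/2)
E
```

```text
[0.4764946  0.33211538]
0.041907879373974034 -1.251856943321485
0.042146778262170066 -1.2642828934186523
0.029797059290689435 0.32109910552565407
0.029273790661907707 0.3130879796370967
[0.47481894 0.32951908 0.15614134] 0.2515123072517207
```

Call:
{"op": "arm_command", "data": {
  "gripper": [0.094, 0.094, 0.094, 0.094, 0.094, 0.094],
  "linear": [
    [0.001, 0.002, -0.01],
    [0, 0, -0.04],
    [0, 0, -0.04],
    [0, 0, -0.02],
    [0, 0, -0.009],
    [0, 0, 0]
  ],
  "turn": [
    [0, 0, 0.063],
    [0, 0, 0],
    [0, 0, 0],
    [0, 0, 0],
    [0, 0, 0],
    [0, 0, 0]
  ]
}}

```text
time_s: 26.9
eef_pos: [0.4758, 0.332, 0.0375]
ee_rot: [0.0, 0.588, 0.809, -0.0]
wrist_force: [0.0, -0.6, -0.6]
grip_width: 0.0938
finger_force: 0.0
```

Call:
{"op": "arm_command", "data": {
  "gripper": [0.03, 0.02, 0.02, 0.02, 0.02, 0.02, 0.02, 0.02],
  "linear": [
    [0, 0, 0],
    [0, 0, 0],
    [0, 0, 0],
    [0, 0, 0],
    [0, 0, 0],
    [0, 0, 0],
    [0, 0, 0],
    [0, 0, 0]
  ],
  "turn": [
    [0, 0, 0],
    [0, 0, 0],
    [0, 0, 0],
    [0, 0, 0],
    [0, 0, 0],
    [0, 0, 0],
    [0, 0, 0],
    [0, 0, 0]
  ],
  "grip_force": 40
}}

```text
time_s: 27.9
eef_pos: [0.4752, 0.3326, 0.0374]
ee_rot: [-0.0, 0.587, 0.81, -0.0]
wrist_force: [-1.3, -0.9, 0.5]
grip_width: 0.0296
finger_force: 40.0
```

Call:
{"op": "arm_command", "data": {
  "gripper": [0.02, 0.02, 0.02, 0.02, 0.02, 0.02, 0.02, 0.02],
  "linear": [
    [0, 0, 0.04],
    [0, 0, 0.05],
    [0, 0, 0.03],
    [0.004, -0.025, 0],
    [0.008, -0.05, 0],
    [0.008, -0.05, 0],
    [0.008, -0.05, 0],
    [0.008, -0.05, 0]
  ],
  "turn": [
    [0, 0, 0],
    [0, 0, 0],
    [0, 0, 0],
    [0, 0, 0],
    [0, 0, -0.021],
    [0, 0, -0.021],
    [0, 0, -0.021],
    [0, 0, 0]
  ]
}}

```text
time_s: 28.9
eef_pos: [0.5108, 0.1061, 0.1555]
ee_rot: [-0.001, 0.612, 0.791, -0.001]
wrist_force: [0.3, 0.3, -5.0]
grip_width: 0.0295
finger_force: 40.0
```

Call:
{"op": "arm_command", "data": {
  "gripper": [0.02, 0.02, 0.02, 0.02, 0.02, 0.02, 0.02, 0.02],
  "linear": [
    [0.008, -0.05, 0],
    [0.008, -0.05, 0],
    [0.008, -0.05, 0],
    [0.008, -0.05, 0],
    [0.008, -0.05, 0],
    [0.008, -0.05, 0],
    [0.008, -0.05, 0],
    [0.008, -0.05, 0]
  ],
  "turn": [
    [0, 0, 0],
    [0, 0, 0],
    [0, 0, 0],
    [0, 0, 0],
    [0, 0, 0],
    [0, 0, 0],
    [0, 0, 0],
    [0, 0, 0]
  ]
}}

```text
time_s: 29.9
eef_pos: [0.5749, -0.2934, 0.155]
ee_rot: [-0.002, 0.612, 0.791, -0.0]
wrist_force: [0.1, -0.3, -4.7]
grip_width: 0.0298
finger_force: 40.0
```

Call:
{"op": "arm_command", "data": {
  "gripper": [0.02, 0.02, 0.02, 0.02, 0.02, 0.02],
  "linear": [
    [0.01, -0.059, 0],
    [0, 0, 0],
    [0, 0, -0.04],
    [0, 0, -0.03],
    [0, 0, 0],
    [0, 0, 0]
  ],
  "turn": [
    [0, 0, 0],
    [0, 0, 0],
    [0, 0, 0],
    [0, 0, 0],
    [0, 0, 0],
    [0, 0, 0]
  ]
}}

```text
time_s: 30.65
eef_pos: [0.586, -0.3509, 0.0881]
ee_rot: [0.0, 0.612, 0.791, 0.0]
wrist_force: [0.2, -0.4, -4.9]
grip_width: 0.0299
finger_force: 40.0
```

```bash
python3 - <<'E'
from h import *
im=vision.read_camera("wrist"); cv2.imwrite("pics/w10.png",im[:,:,::-1]); o=manip.get_obs(); print(o["eef_pos"],o["wrist_force"],o["grip_width"],o["moment"])
E
```

```text
[ 0.58654755 -0.35134814  0.08942127] [-0.04789025 -0.85206185 -5.26282077] 0.029875593344714377 [-0.11097518  0.08099457  0.03468757]
```

View pics/w10.png

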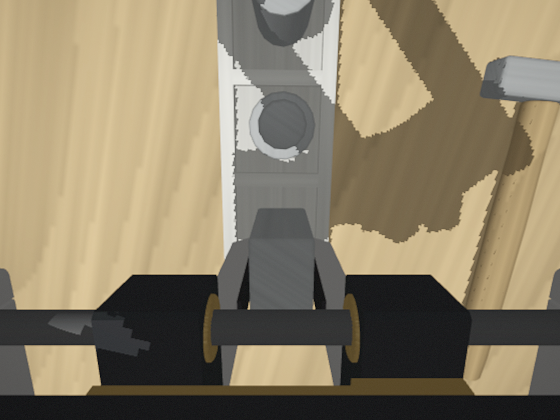

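Aligned; the other bars stand. Lower by about 50 mm and release.

Call:
{"op": "arm_command", "data": {
  "gripper": [0.02, 0.02, 0.02, 0.02, 0.02, 0.02, 0.02],
  "linear": [
    [0, 0, -0.02],
    [0, 0, -0.015],
    [0, 0, -0.008],
    [0, 0, -0.004],
    [0, 0, -0.002],
    [0, 0, -0.001],
    [0, 0, 0]
  ],
  "turn": [
    [0, 0, 0],
    [0, 0, 0],
    [0, 0, 0],
    [0, 0, 0],
    [0, 0, 0],
    [0, 0, 0],
    [0, 0, 0]
  ]
}}

```text
time_s: 31.58
eef_pos: [0.5858, -0.3514, 0.038]
ee_rot: [0.0, 0.612, 0.791, 0.0]
wrist_force: [-0.3, 0.0, -5.5]
grip_width: 0.0299
finger_force: 40.0
```

Call:
{"op": "arm_command", "data": {
  "gripper": [0.02, 0.02, 0.045, 0.07, 0.094, 0.094, 0.094, 0.094],
  "linear": [
    [0, 0, -0.001],
    [0, 0, -0.0005],
    [0, 0, 0],
    [0, 0, 0],
    [0, 0, 0],
    [0, 0, 0],
    [0, 0, 0],
    [0, 0, 0.04]
  ],
  "turn": [
    [0, 0, 0],
    [0, 0, 0],
    [0, 0, 0],
    [0, 0, 0],
    [0, 0, 0],
    [0, 0, 0],
    [0, 0, 0],
    [0, 0, 0]
  ]
}}

```text
time_s: 32.58
eef_pos: [0.583, -0.3494, 0.0714]
ee_rot: [-0.005, 0.612, 0.791, -0.0]
wrist_force: [0.9, 0.2, -0.3]
grip_width: 0.0864
finger_force: 0.0
```

Call:
{"op": "arm_command", "data": {
  "gripper": [0.094, 0.094, 0.094, 0.094, 0.094, 0.094],
  "linear": [
    [0, 0, 0.06],
    [0, 0, 0.05],
    [-0.05, -0.03, 0.03],
    [-0.05, -0.03, 0],
    [-0.05, -0.03, 0],
    [0, 0, 0]
  ],
  "turn": [
    [0, 0, 0],
    [0, 0, 0],
    [0, 0, 0],
    [0, 0, 0],
    [0, 0, 0],
    [0, 0, 0]
  ]
}}

```text
time_s: 33.33
eef_pos: [0.4347, -0.442, 0.2151]
ee_rot: [0.0, 0.615, 0.789, -0.001]
wrist_force: [0.0, 0.1, -1.1]
grip_width: 0.0941
finger_force: 0.0
```

```bash
python3 - <<'E'
from h import *
a=vision.read_camera("top")[130:280,280:480]; b=vision.read_camera("scene")[130:280,120:320]
o=np.hstack([cv2.resize(i,None,fx=2,fy=2) for i in(a,b)]); cv2.imwrite("pics/f.png",o[:,:,::-1])
E
```

```text
(no output)
```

View pics/f.png

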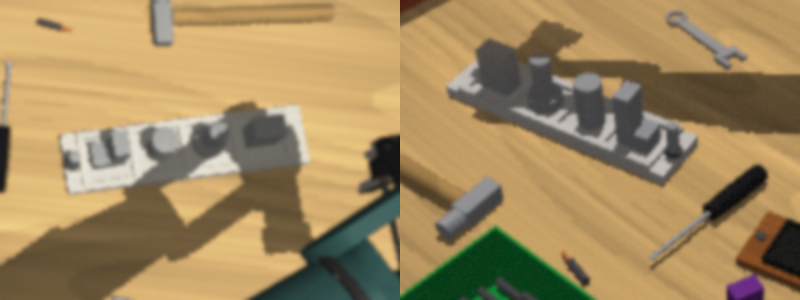

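From the post outward the rack now holds heel, round, footed and block. All four are upright and seated in their pockets.

```bash
python3 -c "
from station import manip
print(manip.sign_off())"
```

```text
the job is handed in; nothing more can be done
None
```

All four bars stand upright in the aluminium rack in reversed order (from the post: heel, round, footed, block), and the job was handed in at about 33 s of the 106 s allowed.

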